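# Seat the filter drawer, free the sagging gate bolt and hold the guard gate ajar

### The arm

A 7-joint arm with a two-finger parallel gripper is mounted at the origin on a cart in front of the work surface, level with it; the furniture and walls round the work are solid. World frame = base frame: x ahead of the robot, y to its left, z up, the work surface at z = 0. Lengths are in m, angles in rad, forces in N, time in s.
With the tool pointing down it reaches from about 0.425 to 0.875 m from the base axis. Payload 4.7 kg.
Tool frame: the origin (TCP) lies midway between the tips of the shut fingers; the grasp point (between the pads) lies 19 mm behind it; z points along the fingers, y is the direction in which the jaws open and shut (so a half turn about z gives the same grasp; the last joint's range is limited). The gripper opens to 85 mm and grips with 20 to 120 N. Pads are 22 mm wide; open, the fingers measure 114 mm over their backs; the gripper's body (76 mm by 85 mm) begins 54 mm behind the grasp point. The pads swing forward as they close: fully open they stand 13 mm farther back than shut.
Start: joints at [1.292, 0.321, -0.07, 1.45, 0.023, 1.371, -0.057], TCP at [0.188, -0.622, 0.231] pointing down, gripper open.
Joint ranges: [-2.86, 2.86], [-0.3, 2.09], [-1.38, 1.24], [0.06, 2.45], [-1.56, 4.7], [0.09, 2.05], [-2.69, 2.69]. Speed limits (rad/s): [2.57, 2.57, 3.14, 3.14, 3.14, 3.14, 3.14].

### API

Orientations are given as [roll, pitch, yaw] about the fixed x, y, z axes, in that order (R = Rz(yaw) Ry(pitch) Rx(roll)).
In Python, from rig import status, vision, ticket gives the robot as it stands. The module is installed in compiled form; this text tells all that it offers.
- The arm moves only by the tool arm_command, never from a script. Its argument "plan" is text: rows parted by semicolons, each of 4 numbers parted by spaces: the shift along the tool's x, y, z in cm, then the turn about the tool's z in rad. In form: x y z spin; .... A call has 1 to 20 rows; each row shifts and turns the commanded pose from where the row before left it, along the tool's axes as they then stand; what a row does not reach is not made up. A row lasts 1/8 s, in which the tool goes at most 62.5 mm and 10.7 degrees, less where a joint would pass 70% of its speed; a pose out of reach is approached as far as the arm can. A call with a gripper value outside its range is refused whole. "jaw" is the gripper's target within -1 to 1 (fully open at 1, half-way at 0, shut at -1), set as the call begins (left out, the last holds). The fingers move at their own pace and stop on an object; the grip force is fixed at half the most. Time passes only in rows, so rows that do not move let the fingers close. It gives the time, the measured TCP pose, the force and the opening at its end, in the units of the state.
- status.read_state(): the state, without advancing time (a new reading comes with each control period).
- vision.camera(name): name is "scene" or "top" or "wrist"; returns the picture (420x560x3 uint8, red, green, blue); there is no depth.
- vision.camera_model(name): a dict with "mtx" (3x3 intrinsics, pixels), "D" ([k1, k2, p1, p2, k3] as OpenCV has them; the pictures are not rectified), "R" (3x3) and "t" (3): a world point X has camera coordinates R X + t; the wrist camera has in their place "mount" (4x4, takes a point from camera to tool coordinates, whose origin is the TCP and whose axes are the flange's). Camera axes: x right, y down, z forward; pixel columns grow to the right and rows downward; lengths in m; the calibration is good to about 2 mm. A picture is of the moment at which its call begins: read the wrist's pose just before it. camera_model takes no time and is no camera call.
- ticket.hand_in(): hands the job in, once; it reports no verdict.
The state is a dict: "clock": time; "joint_positions": joint angles; "joint_velocities": joint speeds; "effort": joint torques, N m; "tcp_pos": TCP position; "eef_rot": TCP orientation; "force": force on the tool from outside, world axes, zero at the start; "torque": the same for the moment, N m; "gripper_width": finger opening in m.
Only numpy, scipy, OpenCV 4.12 (cv2) and the standard library are available. Lean on these libraries where they do the work, as an engineer would, in place of code of your own. Each camera call takes 0.05 s, during which the arm holds its last target.

### The job

Make the laser guard box ready for me to reach in: first push the blue filter drawer at its foot fully home until it clicks in. Then take the red knob of the gate's barrel bolt; the bolt sags and its nose hooks behind the bent lip of the keeper, so lift it over the lip as you pull it all the way back, without forcing it, and swing the gate open with it by about 5 cm at its latch edge. Finish while still holding the knob so that the sprung gate stays ajar, and leave the loupe and the two turned rings where they are.

Things in the scene. Friction and masses are not known exactly. Their poses are not given: they have to be found in the camera images.
- guard_box: grey plinth 160 x 280 x 52 mm (deep, wide, high) fixed to the bench, a white and amber enclosure on it (to z 169 mm). Origin on the bench; x from front (drawer, gate) to back, y to the left seen from the front. Plinth: x -100 to 60, y -140 to 140 mm; its front is an open step before the gate. Gate's front face at x -41 mm; posts beside it at y 92..116 and -120..-96 mm.
- filter_drawer (a joint): how far the filter drawer in the foot of the box is open, m, 0 = home, to 0.05; starts 0.025 to 0.048. It slides along the box's x axis. Friction about 1 N; a roller detent resists with up to 4 N more between 12 and 5 mm, then draws the drawer home and keeps it there.
- drawer_front (a point): middle of the front edge of the steel pull strip on the blue drawer front (156 mm wide, 5 to 45 mm above the bench); the strip is 120 mm wide, 6 mm high, 41 mm above the bench, 8 mm ahead of the blue face. At home it lies at (-114, 0, 41) mm of the box. Push it along the box's +x.
- guard_gate (a joint): opening of the gate, rad, 0 = shut, to 1.2. Yellow frame, amber pane, 175 mm wide, 56 to 165 mm above the bench, hinged about a vertical axis at its right edge; opens to the front (counter-clockwise from above). A spring closes it: 0.2 N m when shut, 0.32 at 0.3 rad. Opens only when the bolt is back by 23 mm. 0.28 rad is about 50 mm at the latch edge.
- gate_hinge (a point): point on the gate's hinge axis at the top of the gate, at (-35, -100, 165) mm of the box
- gate_edge (a point): top of the gate's free (latch, left) edge, 182 mm from the hinge axis, turning with the gate
- bolt_slide (a joint): how far the bolt is drawn back, m, 0 = fully shot, to 0.030 at its stop. It slides along the gate, toward the hinge (to the right, the box's -y while the gate is shut). Friction about 1.5 N. Starts 0 to 0.003.
- bolt_lift (a joint): how far the bolt is lifted in its worn, tall guides, m, 0 = sagged down (where its weight of about 2 N brings it), to 0.011. Its nose meets the lip after 6 to 7 mm of drawing back and goes over it only when lifted by more than 4.5 mm; it is past the lip after 22 mm and may then sag again.
- bolt: bolt's steel nose (18 mm thick, 12 long, on an 8 mm rod) and red upright round knob, 14 mm in diameter, up to 199 mm above the bench, with a cap 20 mm wide, 7 mm high on it. Origin on the rod's axis under the knob: (-60, 50, 135) mm of the box when shot and sagged. y along the bolt to the nose, z up. Two steel guides round the rod reach up to 153 mm above the bench.
- bolt_knob (a point): grip point on the axis of the red knob, 180 mm above the bench when sagged, 19 mm below its cap; pinch it from above, fingers closing along the bolt
- keeper: steel saddle on the left post of the guard box, open at the top and toward the gate, with a front cheek 4 mm thick (to 152 mm above the bench) that keeps the shot bolt from moving forward, and a brass-coloured bent lip across its mouth. Fixed to the box, origin and axes the same as the box's.
- keeper_lip (a point): middle of the upper edge of the bent lip, 130.5 mm above the bench, at (-56, 90, 130.5) mm of the box; lip 4 mm thick along the bolt
- loupe: black loupe, 34 mm wide, 31 mm high, bystander on the bench in front of the box at its left; origin under its centre. Farther left, between the arm's start and the box, stands a fixed scissor lift stage with a toggle lever, 260 mm high, its near side about 130 mm right of the robot's x axis: pass above it with the fingertips higher than 300 mm
- ring_blank: turned grey ring, 26 mm wide, 16 mm high, bystander on the bench in front of the box at its right; origin under its centre
- tan_ring: turned tan ring, 22 mm wide, 12 mm high, bystander on the right end of the plinth's step, beside the gate; origin under its centre

How it is judged:
By the outcome, as a careful person would: the job done as asked, in the order asked, and still so for the second after the job is handed in, while the arm keeps its last pose, push and grip.
It also fails if it takes over 50 s, if anything falls off the work surface, if the arm or the gripper's body presses on something with over 40 N, if the wrist force passes 120 N, or if a joint passes its speed limit or range.

## Working session

There is one attempt and no reset: what is moved stays moved. The work goes in short steps, Python scripts to look and compute and a tool call to move; the robot and the scene stay as the last step left them, time stands still between calls to the robot, and variables do not carry over. Pictures are saved under pics/ and viewed, and the job is handed in when it is done.

Besides the shell and the picture viewer there is one more tool, called after "Request:" as a command line: name --argument value ..., lists and objects as JSON in quotes. arm_command: Moves the arm, as the interface text tells. Its arguments: {"type":"object","properties":{"plan":{"type":"string"},"jaw":{"type":"number"}},"required":["plan"]}

```bash
mkdir -p pics
cat > h.py <<'E'
import numpy as np, cv2
from rig import status, vision, ticket
def snap(n,f):
    im=vision.camera(n); cv2.imwrite('pics/'+f,im[:,:,::-1]); return im
E
python3 - <<'E'
from h import *
np.set_printoptions(precision=4,suppress=True)
print(status.read_state())
snap('scene','s0.png');snap('top','t0.png')
for n in('scene','top','wrist'):print(n,vision.camera_model(n))
E
```

```text
{'clock': 0.0, 'joint_positions': array([ 1.2921,  0.3218, -0.0701,  1.4517,  0.0226,  1.3708, -0.0569]), 'joint_velocities': array([ 0.0004,  0.0017, -0.0005, -0.0015,  0.0021, -0.0011,  0.0002]), 'effort': array([  0.0001, -49.3585,  -0.3821, -31.4339,   0.013 ,   0.0114,
        -0.    ]), 'tcp_pos': array([ 0.1874, -0.6218,  0.2302]), 'eef_rot': array([-3.1397,  0.0001,  0.2928]), 'force': array([-0.3956,  0.3154,  0.0263]), 'torque': array([-0.0138,  0.0549, -0.0115]), 'gripper_width': 0.08513197392759105}
scene {'mtx': array([[501.428 ,   0.    , 276.5608],
       [  0.    , 501.428 , 211.1648],
       [  0.    ,   0.    ,   1.    ]]), 'D': array([-0.1132,  0.    ,  0.    ,  0.    ,  0.    ]), 'R': array([[-0.7187, -0.695 ,  0.0197],
       [-0.4724,  0.4674, -0.7472],
       [ 0.5102, -0.5463, -0.6643]]), 't': array([0.1445, 0.5264, 0.5024])}
top {'mtx': array([[545.7724,   0.    , 279.1863],
       [  0.    , 545.7724, 202.5898],
       [  0.    ,   0.    ,   1.    ]]), 'D': array([-0.1611,  0.    ,  0.    ,  0.    ,  0.    ]), 'R': array([[ 0.01  , -0.9996, -0.0273],
       [-0.9975, -0.0081, -0.0706],
       [ 0.0704,  0.0279, -0.9971]]), 't': array([-0.3351,  0.5258,  1.0621])}
wrist {'mtx': array([[350.8571,   0.    , 282.0662],
       [  0.    , 350.8571, 212.746 ],
       [  0.    ,   0.    ,   1.    ]]), 'D': array([-0.0646,  0.    ,  0.    ,  0.    ,  0.    ]), 'mount': array([[-0.0009, -0.9581, -0.2865,  0.0736],
       [ 1.    , -0.0009, -0.0002,  0.0002],
       [-0.0001, -0.2865,  0.9581, -0.1417],
       [ 0.    ,  0.    ,  0.    ,  1.    ]])}
```

View pics/s0.png

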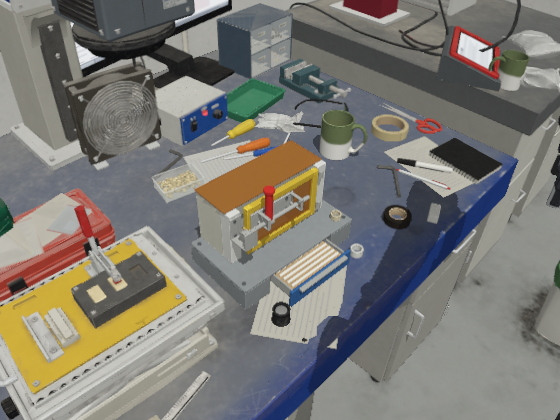

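View pics/t0.png

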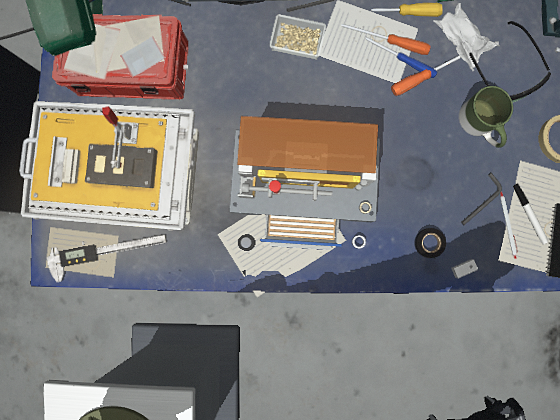

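```bash
python3 - <<'E'
import cv2
t=cv2.imread('pics/t0.png');s=cv2.imread('pics/s0.png')
cv2.imwrite('pics/tc.png',cv2.resize(t[100:260,215:395],None,fx=4.4,fy=3.7,interpolation=cv2.INTER_CUBIC)[:,:800])
cv2.imwrite('pics/tc.png',cv2.resize(t[100:250,215:395],None,fx=4,fy=4,interpolation=cv2.INTER_CUBIC))
cv2.imwrite('pics/sc.png',cv2.resize(s[140:340,180:380],None,fx=3,fy=3,interpolation=cv2.INTER_CUBIC))
E
python3 - <<'E'
from h import *
snap('wrist','w0.png')
E
```

```text
(no output)
```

View pics/tc.png

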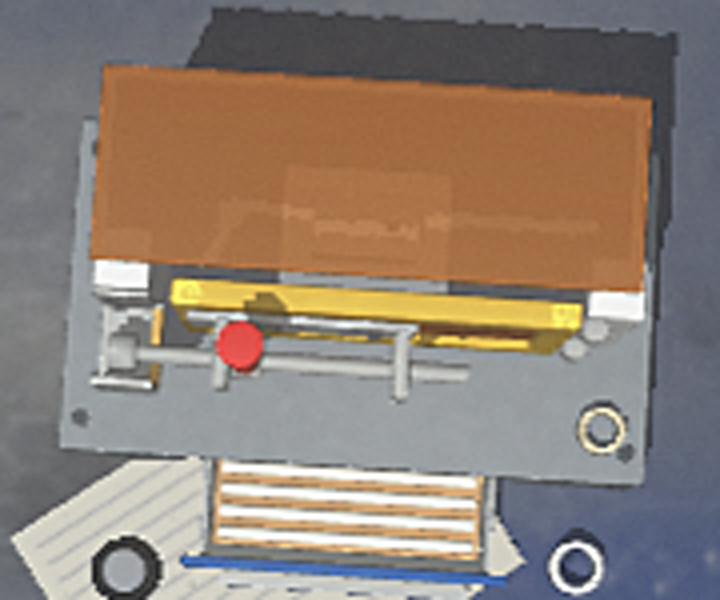

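View pics/sc.png

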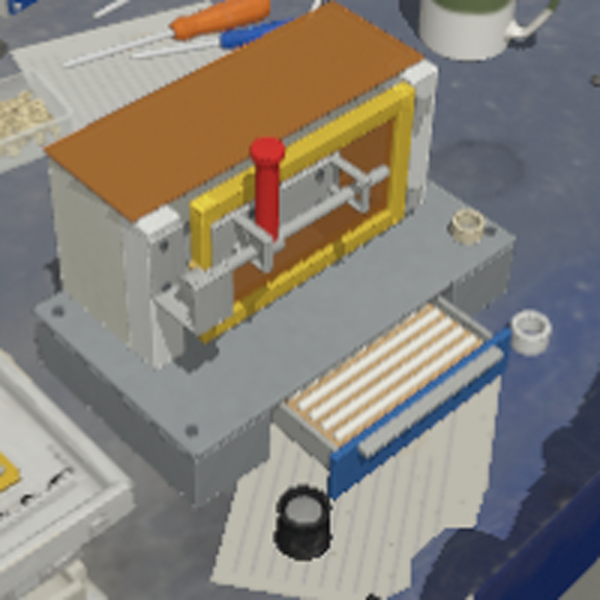

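View pics/w0.png

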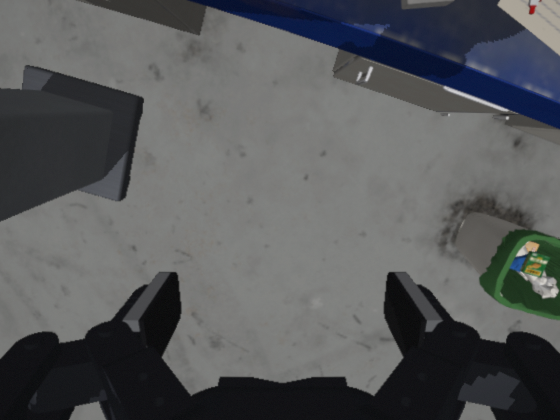

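```bash
cat >> h.py <<'E'
def ray(n,uv,st=None):
    m=vision.camera_model(n)
    p=cv2.undistortPoints(np.array([[uv]],float),m['mtx'],m['D'])[0,0]
    d=np.array([p[0],p[1],1.])
    if n=='wrist':
        from scipy.spatial.transform import Rotation as Ro
        T=np.eye(4);T[:3,:3]=Ro.from_euler('xyz',st['eef_rot']).as_matrix();T[:3,3]=st['tcp_pos']
        T=T@m['mount'];return T[:3,3],T[:3,:3]@d
    return -m['R'].T@m['t'],m['R'].T@d
def onz(n,uv,z,st=None):
    c,d=ray(n,uv,st);return c+d*(z-c[2])/d[2]
def tri(rays):
    A=np.zeros((3,3));b=np.zeros(3)
    for c,d in rays:
        d=d/np.linalg.norm(d);P=np.eye(3)-np.outer(d,d);A+=P;b+=P@c
    X=np.linalg.solve(A,b)
    return X,[np.linalg.norm(np.cross(X-c,d/np.linalg.norm(d))) for c,d in rays]
E
python3 - <<'E'
from h import *
np.set_printoptions(precision=4,suppress=True)
T=lambda u,v:(215+u/4,100+v/4); S=lambda u,v:(180+u/3,140+v/3)
fl=onz('top',T(60,447),.052);fr=onz('top',T(643,485),.052);bl=onz('top',T(85,120),.052)
print(fl,fr,bl,np.linalg.norm(fl-fr))
print('scene',onz('scene',S(197,460),.052),onz('scene',S(513,238),.052),onz('scene',S(37,310),.052))
d=fl-fr;yaw=np.arctan2(-d[0],d[1]);print('yaw',yaw)
print('cap',onz('top',T(240,347),.199),onz('scene',S(267,147),.199),tri([ray('top',T(240,347)),ray('scene',S(267,147))]))
a=onz('top',T(183,557),.045);b=onz('top',T(507,577),.045);print('drawer',a,b,np.linalg.norm(a-b))
a=onz('scene',S(365,450),.044);b=onz('scene',S(502,353),.044);print('strip',a,b,np.linalg.norm(a-b))
for nm,p in(('loupe',(127,568)),('ring',(577,567))):print(nm,onz('top',T(*p),.02))
print('tan',onz('top',T(603,428),.064))
E
```

```text
[ 0.5078 -0.2377  0.052 ] [ 0.4921 -0.5151  0.052 ] [ 0.666 -0.247  0.052] 0.27780258579046774
scene [ 0.503  -0.2348  0.052 ] [ 0.491 -0.512  0.052] [ 0.6607 -0.2459  0.052 ]
yaw -0.05670745307445826
cap [ 0.5417 -0.3284  0.199 ] [ 0.547 -0.334  0.199] (array([ 0.5412, -0.3284,  0.2054]), [np.float64(0.0002704486198133662), np.float64(0.00027044861981353205)])
drawer [ 0.4562 -0.2967  0.045 ] [ 0.4481 -0.4512  0.045 ] 0.1546977140522484
strip [ 0.4443 -0.3131  0.044 ] [ 0.4354 -0.4306  0.044 ] 0.11786088042696312
loupe [ 0.4506 -0.2678  0.02  ]
ring [ 0.453  -0.4875  0.02  ]
tan [ 0.5183 -0.4944  0.064 ]
```

Request:
arm_command --plan "0 0 0 0.175;0 0 0 0.175;0 0 0 0.175;0 0 0 0.175;0 0 0 0.175;0 0 0 0.175;0 0 0 0.175;2.6 1.9 0 0;2.6 1.9 0 0;2.6 1.9 0 0;2.6 1.9 0 0;2.6 1.9 0 0;2.6 1.9 0 0;2.6 1.9 0 0;2.6 1.9 0 0;2.6 1.9 0 0;2.6 1.9 0 0;0 0 0 0" --jaw -1

```text
clock: 2.4
tcp_pos: [0.1817, -0.9138, 0.2152]
eef_rot: [3.133, -0.015, -0.937]
force: [-0.3, -0.9, 0.3]
gripper_width: -0.0003
```

Request:
arm_command --plan "-4 -3 0 0;-4 -3 0 0;-4 -3 0 0;-4 -3 0 0;-4 -3 0 0;-4 -3 0 0;0 0 0 -0.175;0 0 0 -0.175;0 0 0 -0.175;0 0 0 -0.175;0 0 0 -0.175;0 0 0 -0.175;0 0 0 -0.175;0 0 0 -0.175;0 0 0 -0.175;0 0 0 -0.175;0 0 0 -0.175;0 0 0 -0.175;0 0 0 -0.175;0 0 0 -0.175"

```text
clock: 4.9
tcp_pos: [0.1918, -0.6654, 0.2244]
eef_rot: [3.135, 0.033, 1.52]
force: [0.5, -0.1, -0.2]
gripper_width: -0.0002
```

Run:
```python
from h import *
np.set_printoptions(precision=4,suppress=True)
s=status.read_state();print(s['tcp_pos'],s['eef_rot'],s['joint_positions'])
```

```text
[ 0.1918 -0.6654  0.2244] [3.1351 0.0331 1.5204] [ 1.3023  0.3887 -0.0724  1.3752  0.0347  1.3455  1.1783]
```

```bash
cat >> h.py <<'E'
from scipy.spatial.transform import Rotation as Ro
def delta(target,s=None):
    s=s or status.read_state()
    return Ro.from_euler('xyz',s['eef_rot']).as_matrix().T@(np.array(target)-s['tcp_pos'])*100
E
python3 - <<'E'
from h import *
np.set_printoptions(precision=4,suppress=True)
print(delta([.39,-.372,.225]),Ro.from_euler('xyz',status.read_state()['eef_rot']).as_matrix())
E
```

```text
[30.28   18.3283 -0.9444] [[ 0.0503  0.9987  0.0049]
 [ 0.9982 -0.0501 -0.0334]
 [-0.0331  0.0065 -0.9994]]
```

Request:
arm_command --plan "3.03 1.83 -0.1 0;3.03 1.83 -0.1 0;3.03 1.83 -0.1 0;3.03 1.83 -0.1 0;3.03 1.83 -0.1 0;3.03 1.83 -0.1 0;3.03 1.83 -0.1 0;3.03 1.83 -0.1 0;3.03 1.83 -0.1 0;3.03 1.83 -0.1 0;0 0 0 0"

```text
clock: 6.28
tcp_pos: [0.3944, -0.3701, 0.2267]
eef_rot: [3.132, 0.032, 1.521]
force: [-0.7, 0.1, -0.1]
gripper_width: 0.0002
```

Run:
```python
from h import *
np.set_printoptions(precision=4,suppress=True)
s=status.read_state();print(s['tcp_pos'],s['eef_rot'],s['joint_positions'],s['joint_velocities'])
print(delta([.40,-.372,.022]))
snap('scene','s1.png')
```

```text
[ 0.3944 -0.3701  0.2267] [3.132  0.0324 1.5206] [ 0.9662  0.0838 -0.2901  1.7447  0.0463  1.2901  0.6151] [ 0.0317  0.0181  0.0619 -0.0082  0.0305 -0.0022  0.0201]
[ 0.5036  0.3688 20.4701]
```

View pics/s1.png

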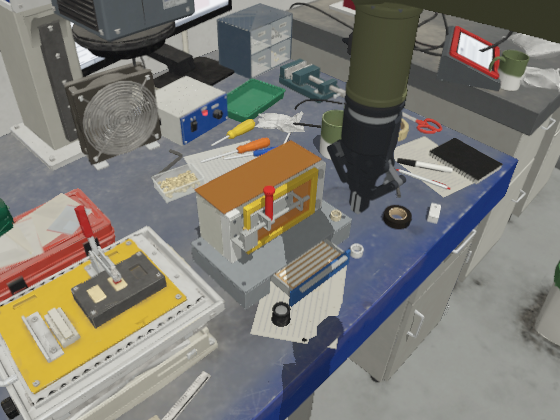

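Request:
arm_command --plan "0.1 0.1 4 0;0.1 0.1 4 0;0.1 0.1 4 0;0.1 0.1 4 0;0.1 0 3 0;0 0 1.5 0;0 0 0 0;0 0 0 0"

```text
clock: 7.32
tcp_pos: [0.397, -0.3755, 0.0202]
eef_rot: [3.133, 0.03, 1.511]
force: [0.5, -0.3, 0.4]
gripper_width: -0.0004
```

Run:
```python
from h import *
np.set_printoptions(precision=4,suppress=True)
s=status.read_state();print(s['tcp_pos'],s['eef_rot'])
im=snap('scene','s2.png')
cv2.imwrite('pics/s2c.png',cv2.resize(im[140:360,200:440,::-1],None,fx=3,fy=2.7))
im=snap('top','t2.png')
cv2.imwrite('pics/t2c.png',cv2.resize(im[100:280,215:395,::-1],None,fx=3,fy=3))
```

```text
[ 0.397  -0.3755  0.0202] [3.1335 0.0298 1.5114]
```

View pics/s2c.png

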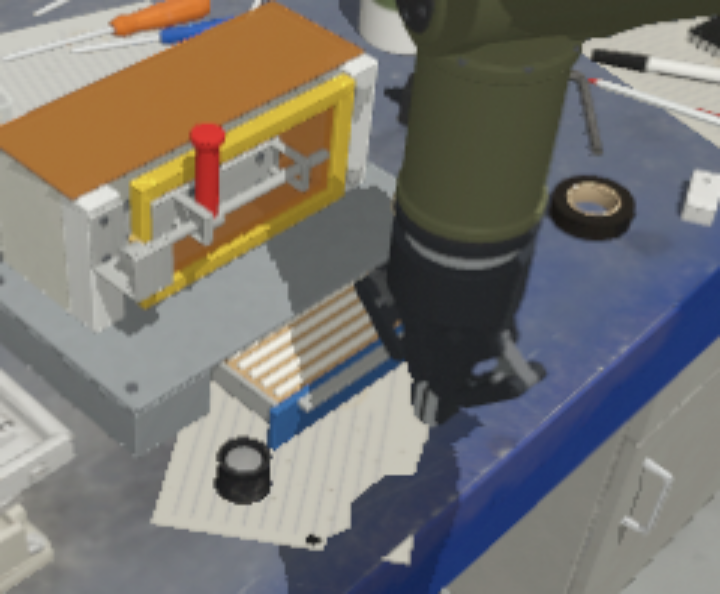

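View pics/t2c.png

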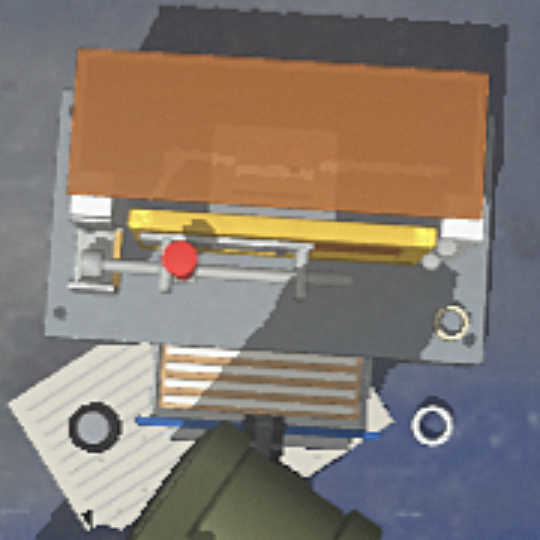

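Request:
arm_command --plan "0.05 1 0 0;0 1 0 0;0 0.7 0 0;0 0.6 0 0;0 0.6 0 0;0 0.6 0 0;0 0 0 0"

```text
clock: 8.3
tcp_pos: [0.4419, -0.3765, 0.0188]
eef_rot: [3.135, 0.028, 1.512]
force: [0.0, -0.6, 0.5]
gripper_width: -0.0002
```

Request:
arm_command --plan "0 0.4 0 0;0 0.4 0 0;0 0.4 0 0;0 0 0 0"

```text
clock: 8.8
tcp_pos: [0.4538, -0.3772, 0.019]
eef_rot: [3.135, 0.028, 1.512]
force: [-0.6, 0.2, 0.7]
gripper_width: 0.0003
```

Run:
```python
from h import *
im=snap('scene','s3.png')
cv2.imwrite('pics/s3c.png',cv2.resize(im[140:360,200:440,::-1],None,fx=3,fy=2.7))
```

```text
(no output)
```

View pics/s3c.png

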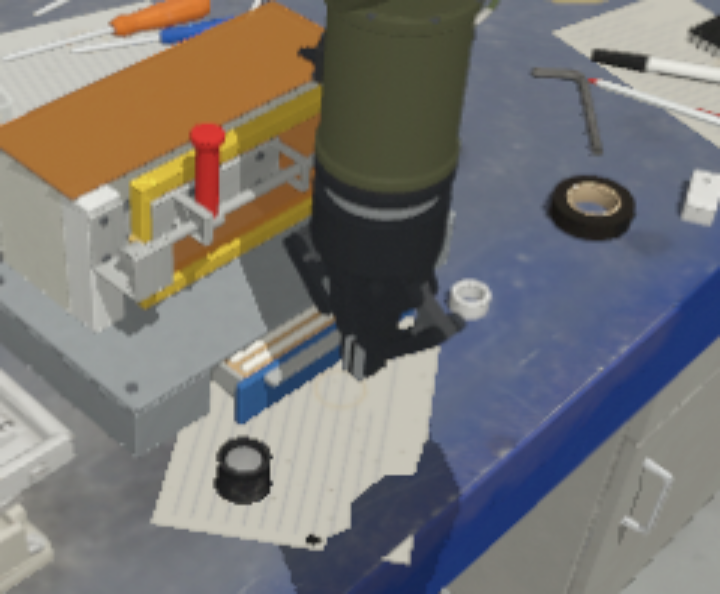

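Request:
arm_command --plan "0 0.3 0 0;0 0.3 0 0;0 0.3 0 0;0 0 0 0"

```text
clock: 9.35
tcp_pos: [0.4617, -0.3779, 0.019]
eef_rot: [3.136, 0.028, 1.511]
force: [-3.2, 1.0, 2.5]
gripper_width: -0.0
```

Run:
```python
from h import *
im=snap('scene','s4.png')
cv2.imwrite('pics/s4c.png',cv2.resize(im[180:340,230:400,::-1],None,fx=4,fy=3.7))
```

```text
(no output)
```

View pics/s4c.png

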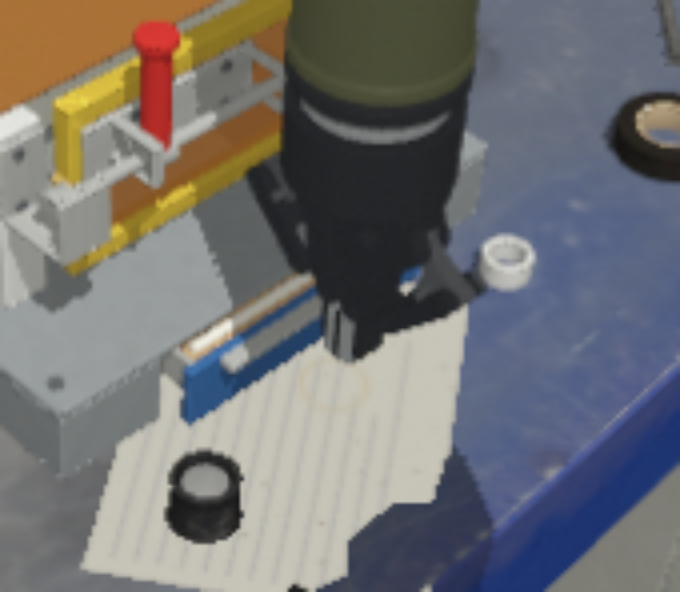

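Request:
arm_command --plan "0 0.2 0 0;0 0.2 0 0;0 0.2 0 0;0 0 0 0"

```text
clock: 9.9
tcp_pos: [0.4681, -0.3782, 0.0189]
eef_rot: [3.135, 0.028, 1.511]
force: [-2.6, -0.8, 1.7]
gripper_width: -0.0
```

Request:
arm_command --plan "0 0.2 0 0;0 0.2 0 0;0 0 0 0"

```text
clock: 10.28
tcp_pos: [0.4714, -0.3784, 0.0189]
eef_rot: [3.137, 0.027, 1.511]
force: [-4.4, 0.6, 3.1]
gripper_width: 0.0001
```

Run:
```python
from h import *
im=snap('scene','s5.png')
cv2.imwrite('pics/s5c.png',cv2.resize(im[180:340,230:400,::-1],None,fx=4,fy=3.7))
```

```text
(no output)
```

View pics/s5c.png

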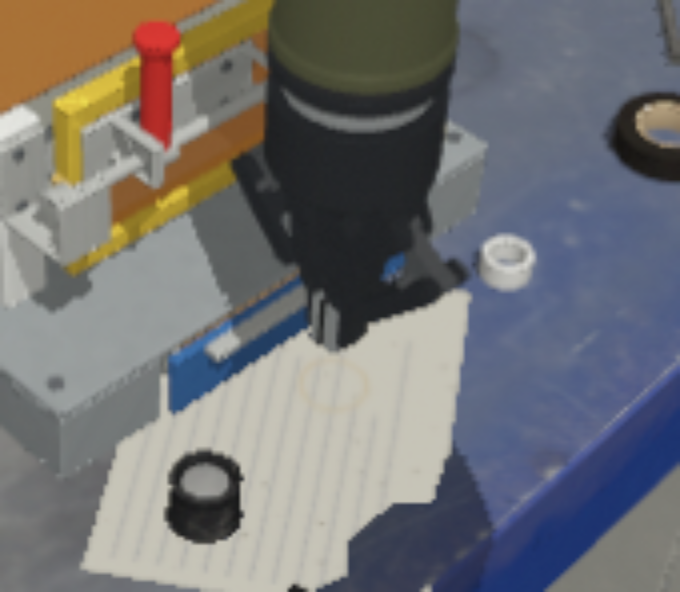

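Request:
arm_command --plan "0 0.2 0 0;0 0.2 0 0;0 0 0 0"

```text
clock: 10.7
tcp_pos: [0.4715, -0.3784, 0.0188]
eef_rot: [-3.139, 0.026, 1.51]
force: [-14.5, 4.3, 11.0]
gripper_width: 0.0
```

Request:
arm_command --plan "0 -0.6 0 0;0 -2 0 0;0 -3 0 0;0 -2 -3 0;0 0 -6 0;0 0 -6 0;0 0 -4 0;0 0 0 0" --jaw 0.2

```text
clock: 11.7
tcp_pos: [0.4028, -0.3702, 0.2132]
eef_rot: [3.127, 0.034, 1.512]
force: [0.4, -0.7, -0.5]
gripper_width: 0.0512
```

Run:
```python
from h import *
np.set_printoptions(precision=4,suppress=True)
s=status.read_state();print(s['tcp_pos'],s['eef_rot'],s['joint_positions'],s['force'])
im=snap('scene','s6.png')
cv2.imwrite('pics/s6c.png',cv2.resize(im[140:340,180:380,::-1],None,fx=3,fy=3,interpolation=cv2.INTER_CUBIC))
im=snap('top','t6.png')
cv2.imwrite('pics/t6c.png',cv2.resize(im[100:250,215:395,::-1],None,fx=4,fy=4,interpolation=cv2.INTER_CUBIC))
```

```text
[ 0.4028 -0.3702  0.2132] [3.1268 0.0339 1.5124] [ 0.9624  0.1019 -0.2983  1.7532  0.0518  1.2597  0.5928] [ 0.3873 -0.7131 -0.461 ]
```

View pics/s6c.png

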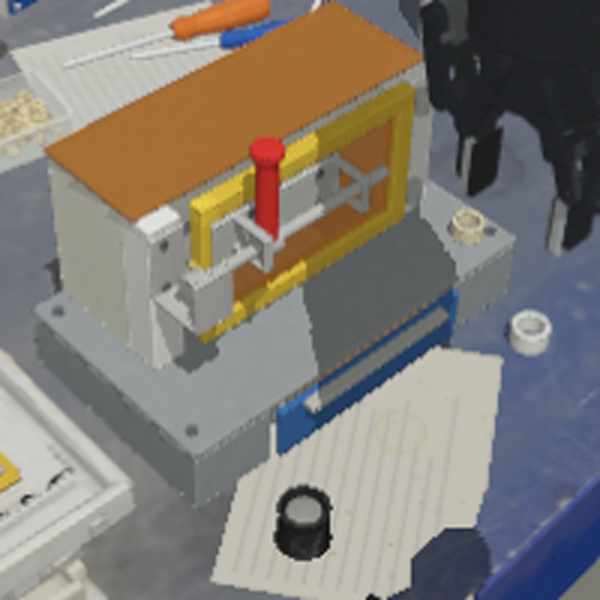

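View pics/t6c.png

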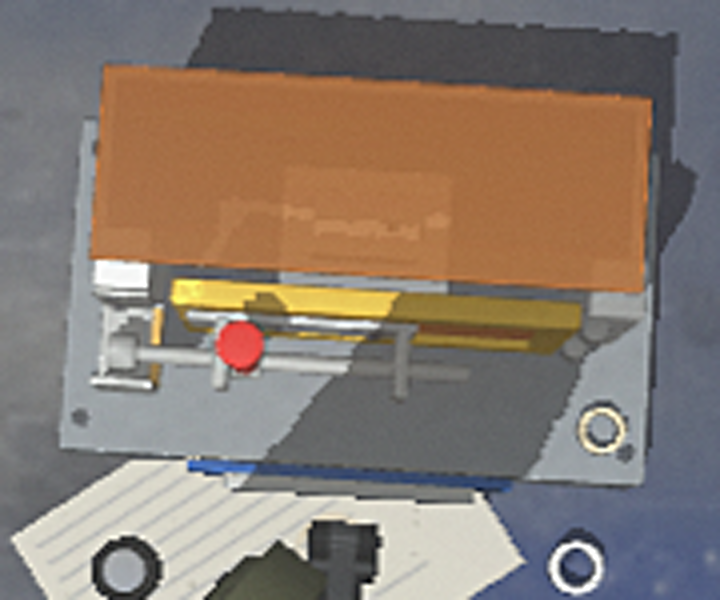

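Run:
```python
from h import *
np.set_printoptions(precision=4,suppress=True)
T=lambda u,v:(215+u/4,100+v/4); S=lambda u,v:(180+u/3,140+v/3)
th=-.052;X=np.array([np.cos(th),np.sin(th)]);Y=np.array([-np.sin(th),np.cos(th)]);O=np.array([.5984,-.380])
def bx(p):return np.array([(p[:2]-O)@X,(p[:2]-O)@Y])*1000
for p in((230,488),(473,502)):print('strip top',bx(onz('top',T(*p),.044)))
for p in((312,407),(445,316)):print('strip scene',bx(onz('scene',S(*p),.044)))
for p in((186,460),(512,484)):print('blue back',bx(onz('top',T(*p),.045)))
for p in((60,447),(643,485)):print('plinth',bx(onz('top',T(*p),.052)))
```

```text
strip top [-112.0762   55.524 ]
strip top [-111.7208  -60.7332]
strip scene [-112.8987   58.9308]
strip scene [-114.4196  -56.3282]
blue back [-100.026    77.3525]
blue back [-102.0647  -78.7773]
plinth [-97.825  137.3798]
plinth [ -99.1327 -140.4197]
```

Request:
arm_command --plan "0 0 -1 0;0 0 -1 0.174;0 0 -1 0.174;0 0 -1 0.174;0 0 -1 0.174;0 0 0 0.174;0 0 0 0.174;0 0 0 0.174;0 0 0 0.174;0 0 0 0.172;0 0 0 0;0 0 0 0" --jaw 0.05

```text
clock: 13.3
tcp_pos: [0.3991, -0.3673, 0.258]
eef_rot: [3.115, -0.005, -0.049]
force: [0.6, 0.1, 0.8]
gripper_width: 0.0452
```

Run:
```python
from h import *
np.set_printoptions(precision=4,suppress=True)
s=status.read_state();print(s['tcp_pos'],s['eef_rot'],s['joint_positions'])
print(delta([.5413,-.328,.255]))
snap('wrist','w7.png')
```

```text
[ 0.3991 -0.3673  0.258 ] [ 3.1146 -0.0053 -0.0494] [ 0.9069  0.0742 -0.2362  1.6908  0.037   1.3586 -0.9562]
[14.0032 -4.6312  0.2531]
```

View pics/w7.png

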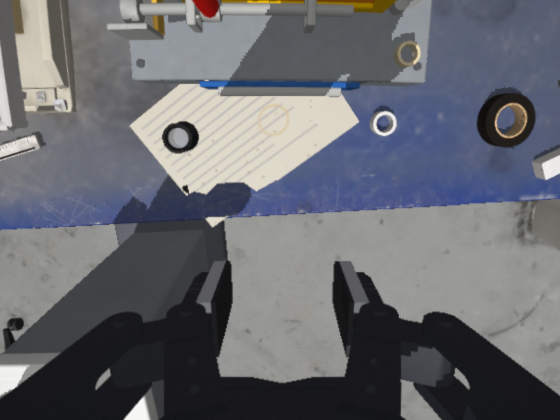

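Request:
arm_command --plan "2 -1 0 0;2 -1 0 0;2 -1 0 0;1 -1 0 0;0 -0.6 0 0;0 0 0 0;0 0 0 0"

```text
clock: 14.22
tcp_pos: [0.4706, -0.3259, 0.2578]
eef_rot: [3.113, -0.006, -0.054]
force: [-0.2, 0.1, -0.4]
gripper_width: 0.0447
```

Run:
```python
from h import *
np.set_printoptions(precision=4,suppress=True)
s=status.read_state();print(s['tcp_pos'],s['eef_rot'])
im=snap('wrist','w8.png')
hsv=cv2.cvtColor(im,cv2.COLOR_RGB2HSV)
m=((hsv[...,0]<6)|(hsv[...,0]>174))&(hsv[...,1]>180)&(hsv[...,2]>100)
n,l,st,c=cv2.connectedComponentsWithStats(m.astype(np.uint8))
for i in range(1,n):
    if st[i,4]>40:print(st[i],c[i])
```

```text
[ 0.4706 -0.3259  0.2578] [ 3.1133 -0.0057 -0.0535]
[260  94  35  36 980] [276.7204 111.6551]
```

View pics/w8.png

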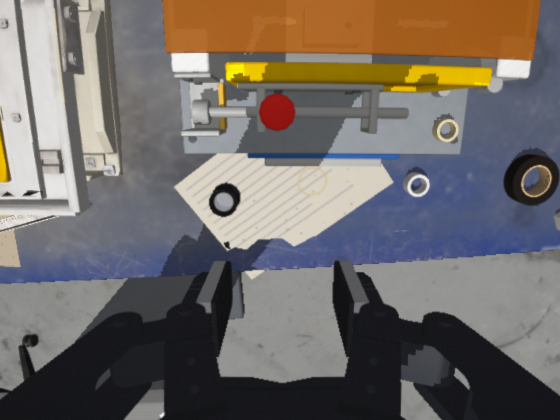

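Run:
```python
from h import *
np.set_printoptions(precision=4,suppress=True)
s=status.read_state()
print(onz('wrist',(277,111.6),.199,s), tri([ray('wrist',(277,111.6),s),ray('top',(275,186.75))]))
print(delta([.5413,-.328,.255]))
```

```text
[ 0.543  -0.3286  0.199 ] (array([ 0.5428, -0.3284,  0.1894]), [np.float64(0.0004069567695911547), np.float64(0.00040695676959108046)])
[ 7.0543 -0.1798  0.3163]
```

Request:
arm_command --plan "2 0 0 0;2 0 0 0;2 0 0 0;1.1 0 0 0;0 0 0 0;0 0 0 0"

```text
clock: 15.02
tcp_pos: [0.5416, -0.3292, 0.258]
eef_rot: [3.114, -0.005, -0.053]
force: [0.2, -0.5, 0.9]
gripper_width: 0.0447
```

Run:
```python
from h import *
np.set_printoptions(precision=4,suppress=True)
s=status.read_state();print(s['tcp_pos'],s['eef_rot'])
print(delta([.542,-.329,.162]))
im=snap('top','t9.png');cv2.imwrite('pics/t9c.png',cv2.resize(im[100:250,215:395,::-1],None,fx=4,fy=4,interpolation=cv2.INTER_CUBIC))
```

```text
[ 0.5416 -0.3292  0.258 ] [ 3.1137 -0.0053 -0.053 ]
[-0.0115 -0.2919  9.5994]
```

View pics/t9c.png

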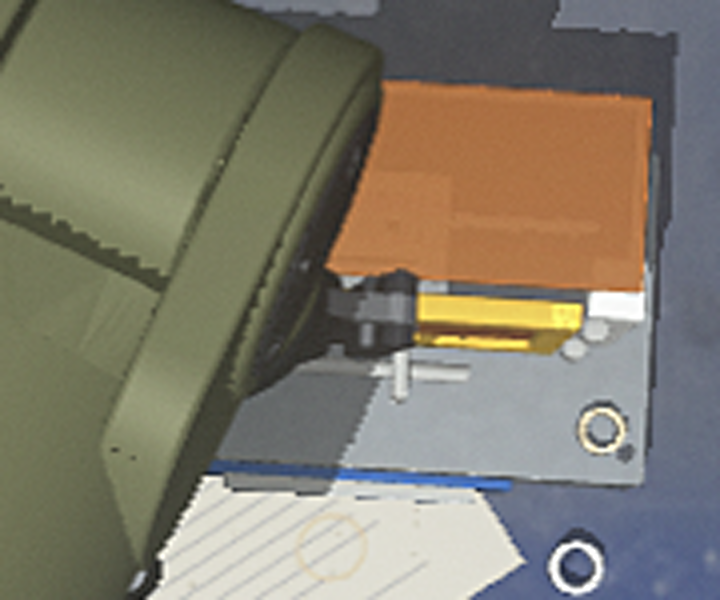

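Request:
arm_command --plan "0 -0.1 2 0;0 -0.1 2 0;0 -0.1 2 0;0 0 2 0;0 0 1 0;0 0 0.6 0;0 0 0 0;0 0 0 0"

```text
clock: 16.08
tcp_pos: [0.5434, -0.3288, 0.1628]
eef_rot: [3.113, -0.007, -0.052]
force: [-0.2, -0.9, 0.6]
gripper_width: 0.0447
```

Run:
```python
from h import *
np.set_printoptions(precision=4,suppress=True)
s=status.read_state();print(s['tcp_pos'],s['eef_rot'],s['force'])
im=snap('wrist','w10.png');im=snap('scene','s10.png');cv2.imwrite('pics/s10c.png',cv2.resize(im[120:320,180:380,::-1],None,fx=3,fy=3,interpolation=cv2.INTER_CUBIC))
```

```text
[ 0.5434 -0.3288  0.1628] [ 3.1133 -0.0072 -0.0524] [-0.215  -0.8542  0.5938]
```

View pics/s10c.png

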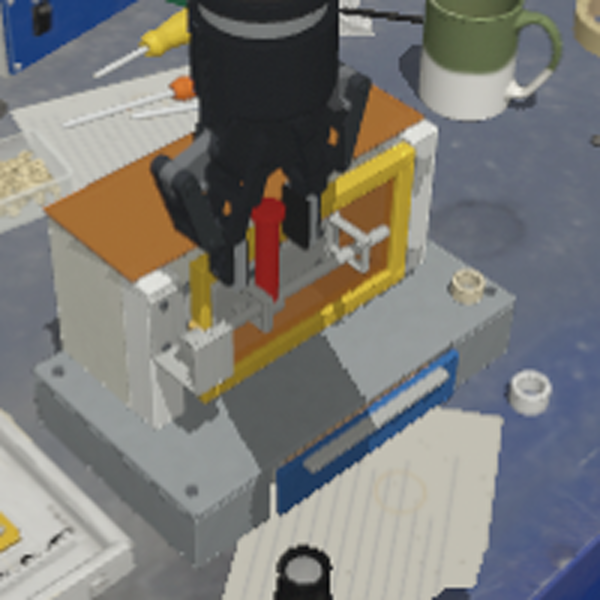

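View pics/w10.png

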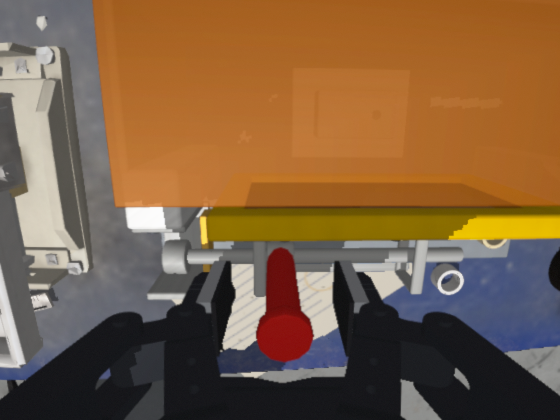

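Request:
arm_command --plan "0 0 0 0;0 0 0 0;0 0 0 0;0 0 0 0;0 0 0 0;0 0 0 0" --jaw -1

```text
clock: 16.92
tcp_pos: [0.543, -0.3287, 0.1622]
eef_rot: [3.114, -0.006, -0.052]
force: [0.0, -1.5, 0.5]
gripper_width: 0.0145
```

Run:
```python
from h import *
np.set_printoptions(precision=4,suppress=True)
s=status.read_state();print(s['tcp_pos'],s['eef_rot'],s['force'],s['torque'])
im=snap('wrist','w11.png');im=snap('scene','s11.png');cv2.imwrite('pics/s11c.png',cv2.resize(im[160:290,210:340,::-1],None,fx=4.5,fy=4.5,interpolation=cv2.INTER_CUBIC))
```

```text
[ 0.543  -0.3287  0.1622] [ 3.1136 -0.0062 -0.0524] [ 0.0377 -1.5221  0.4619] [-0.038   0.0217  0.0028]
```

View pics/s11c.png

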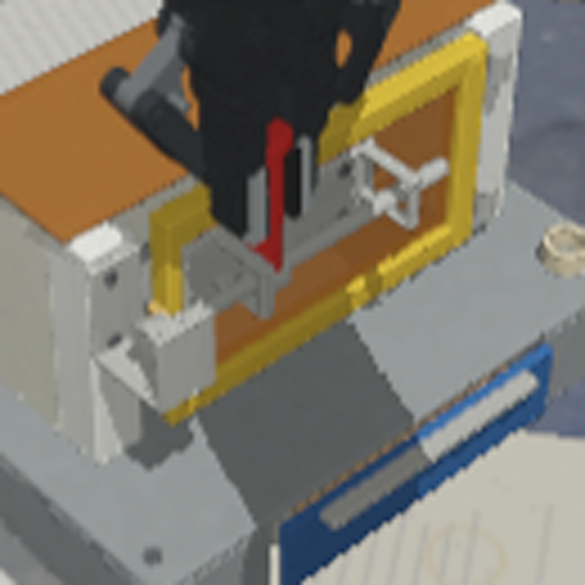

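View pics/w11.png

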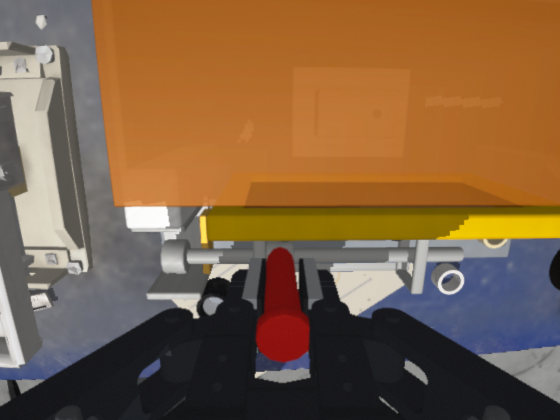

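Request:
arm_command --plan "0 0 -0.2 0;0 0 -0.2 0;0 0 -0.2 0;0 0 -0.2 0;0 0 0 0;0 0 0 0"

```text
clock: 17.77
tcp_pos: [0.5429, -0.3286, 0.1701]
eef_rot: [3.113, -0.006, -0.052]
force: [0.7, -4.3, -1.4]
gripper_width: 0.0142
```

Run:
```python
from h import *
np.set_printoptions(precision=4,suppress=True)
s=status.read_state();print(s['tcp_pos'],s['eef_rot'],s['force'],s['torque'])
im=snap('wrist','w12.png');im=snap('scene','s12.png');cv2.imwrite('pics/s12c.png',cv2.resize(im[160:290,210:340,::-1],None,fx=4.5,fy=4.5,interpolation=cv2.INTER_CUBIC))
```

```text
[ 0.5429 -0.3286  0.1701] [ 3.1135 -0.0061 -0.0525] [ 0.7176 -4.3268 -1.4449] [-0.3868 -0.3254 -0.0175]
```

View pics/s12c.png

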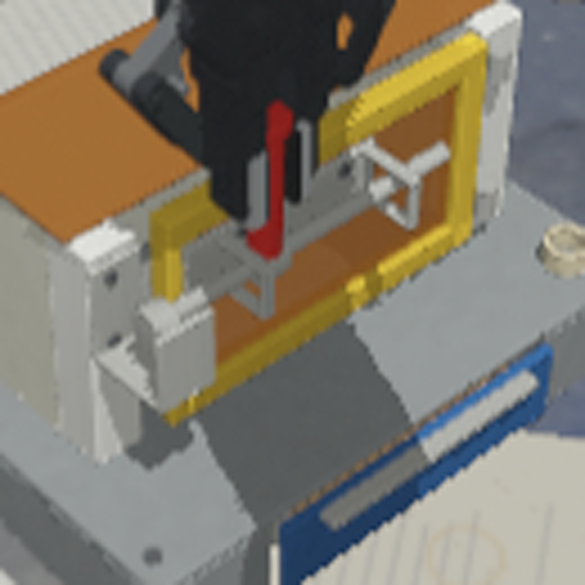

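Request:
arm_command --plan "0 0.3 0.01 0;0 0.3 0.01 0;0 0.3 0.01 0;0 0.3 0.01 0;0 0 0 0"

```text
clock: 18.5
tcp_pos: [0.5422, -0.3407, 0.1698]
eef_rot: [3.114, -0.006, -0.053]
force: [0.4, 0.4, -1.4]
gripper_width: 0.0147
```

Request:
arm_command --plan "0 0.3 0.01 0;0 0.3 0.01 0;0 0.3 0.01 0;0 0.3 0.01 0;0 0.2 0 0;0 0 0 0"

```text
clock: 19.25
tcp_pos: [0.5415, -0.3548, 0.1699]
eef_rot: [3.113, -0.006, -0.053]
force: [0.3, 0.4, -1.1]
gripper_width: 0.0148
```

Run:
```python
from h import *
np.set_printoptions(precision=4,suppress=True)
s=status.read_state();print(s['tcp_pos'],s['eef_rot'],s['force'],s['torque'])
im=snap('wrist','w13.png');im=snap('scene','s13.png');cv2.imwrite('pics/s13c.png',cv2.resize(im[160:290,210:340,::-1],None,fx=4.5,fy=4.5,interpolation=cv2.INTER_CUBIC))
```

```text
[ 0.5415 -0.3548  0.1699] [ 3.1134 -0.006  -0.0527] [ 0.295   0.3667 -1.1153] [ 0.5142 -0.1572  0.0198]
```

View pics/s13c.png

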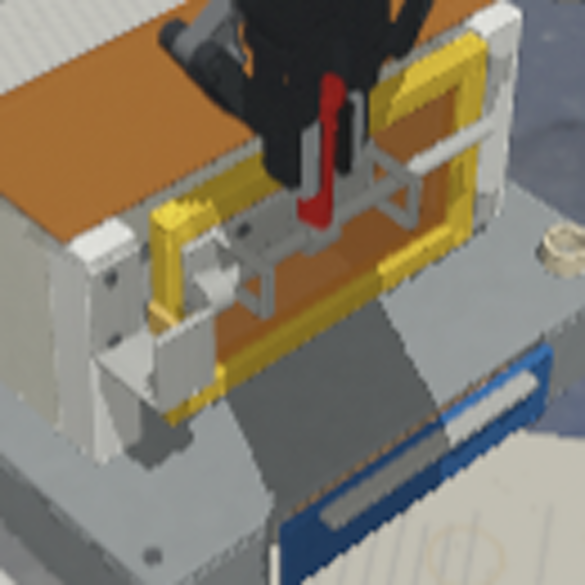

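View pics/w13.png

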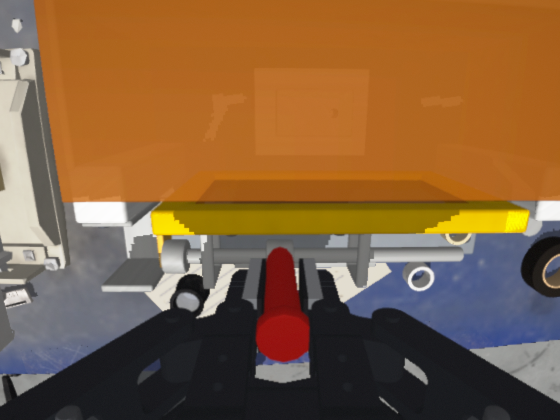

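Request:
arm_command --plan "0 0.1 0 0;0 0.1 0 0;0 0 0 0"

```text
clock: 19.73
tcp_pos: [0.5414, -0.3563, 0.17]
eef_rot: [3.114, -0.006, -0.052]
force: [0.3, 0.7, -1.6]
gripper_width: 0.0147
```

Request:
arm_command --plan "0 0.1 0 0;0 0.1 0 0;0 0 0 0"

```text
clock: 20.1
tcp_pos: [0.5413, -0.3585, 0.17]
eef_rot: [3.114, -0.006, -0.052]
force: [0.1, 1.4, -2.1]
gripper_width: 0.0142
```

Request:
arm_command --plan "0 0.1 0 0;0 0 0 0"

```text
clock: 20.35
tcp_pos: [0.5413, -0.3589, 0.17]
eef_rot: [3.115, -0.006, -0.052]
force: [0.1, 2.1, -0.9]
gripper_width: 0.0146
```

Run:
```python
from h import *
np.set_printoptions(precision=4,suppress=True)
s=status.read_state();print(s['clock'],s['tcp_pos'],s['eef_rot'],s['force'],s['torque'],s['joint_positions'])
im=snap('scene','s14.png');cv2.imwrite('pics/s14c.png',cv2.resize(im[160:290,210:340,::-1],None,fx=4.5,fy=4.5,interpolation=cv2.INTER_CUBIC))
# plan of the opening
th=-.0525;X=np.array([np.cos(th),np.sin(th)]);Y=np.array([-np.sin(th),np.cos(th)]);O=np.array([.5984,-.380])
H=O-.035*X-.1*Y; r=s['tcp_pos'][:2]-H; print('hinge',H,'arm in box',r@X,r@Y)
yaw=s['eef_rot'][2];p=s['tcp_pos'][:2].copy();N=14;a=.29/N
for i in range(1,N+1):
    q=H+np.array([[np.cos(a*i),-np.sin(a*i)],[np.sin(a*i),np.cos(a*i)]])@r
    d=q-p;w=yaw+a*(i-1)
    print(i,np.round([100*(d@[np.cos(w),np.sin(w)]),100*(d@[np.sin(w),-np.cos(w)])],3),np.round(q,4));p=q
```

```text
20.35 [ 0.5413 -0.3589  0.17  ] [ 3.1145 -0.0056 -0.052 ] [ 0.1496  2.0855 -0.9432] [ 0.9272 -0.0374 -0.0451] [ 0.7701  0.356  -0.2994  1.5424  0.1321  1.2438 -1.1752]
hinge [ 0.5582 -0.478 ] arm in box -0.023140701951902647 0.11809066198989673
1 [-0.244  0.05 ] [ 0.5388 -0.3593]
2 [-0.244  0.05 ] [ 0.5364 -0.3597]
3 [-0.244  0.05 ] [ 0.5339 -0.3602]
4 [-0.244  0.05 ] [ 0.5315 -0.3607]
5 [-0.244  0.05 ] [ 0.5291 -0.3613]
6 [-0.244  0.05 ] [ 0.5266 -0.3619]
7 [-0.244  0.05 ] [ 0.5243 -0.3626]
8 [-0.244  0.05 ] [ 0.5219 -0.3633]
9 [-0.244  0.05 ] [ 0.5195 -0.3641]
10 [-0.244  0.05 ] [ 0.5171 -0.3649]
11 [-0.244  0.05 ] [ 0.5148 -0.3658]
12 [-0.244  0.05 ] [ 0.5125 -0.3667]
13 [-0.244  0.05 ] [ 0.5102 -0.3677]
14 [-0.244  0.05 ] [ 0.5079 -0.3687]
```

View pics/s14c.png

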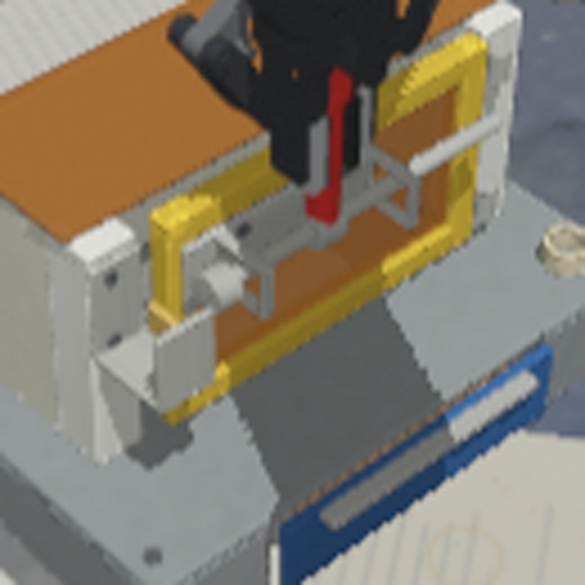

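Request:
arm_command --plan "-0.25 0.05 0 -0.02;-0.25 0.05 0 -0.02;-0.25 0.05 0 -0.02;-0.25 0.05 0 -0.02;-0.25 0.05 0 -0.02;-0.25 0.05 0 -0.02;0 0 0 0"

```text
clock: 21.28
tcp_pos: [0.5261, -0.3621, 0.1701]
eef_rot: [3.114, -0.002, 0.068]
force: [0.8, 4.0, -2.2]
gripper_width: 0.0146
```

Run:
```python
from h import *
np.set_printoptions(precision=4,suppress=True)
s=status.read_state();print(s['clock'],s['tcp_pos'],s['eef_rot'],s['force'],s['torque'])
im=snap('scene','s15.png');cv2.imwrite('pics/s15c.png',cv2.resize(im[160:290,210:340,::-1],None,fx=4.5,fy=4.5,interpolation=cv2.INTER_CUBIC))
```

```text
21.275 [ 0.5261 -0.3621  0.1701] [ 3.1138 -0.0025  0.0678] [ 0.8354  4.0249 -2.2127] [ 1.2898 -0.3226  0.032 ]
```

View pics/s15c.png

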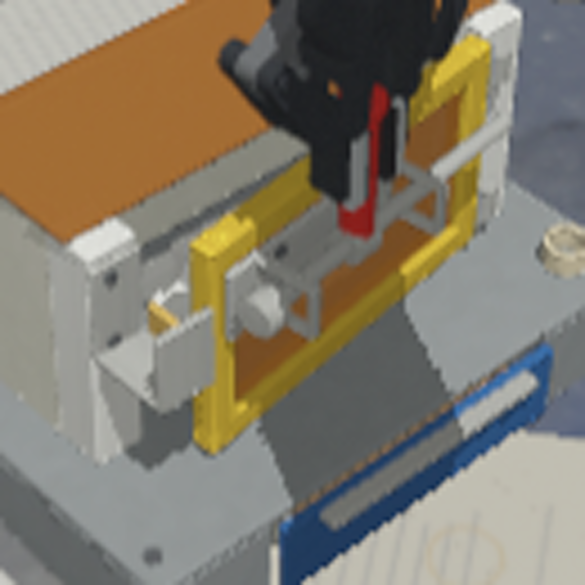

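Request:
arm_command --plan "-0.25 0.04 0 -0.02;-0.25 0.04 0 -0.02;-0.25 0.04 0 -0.02;-0.25 0.04 0 -0.02;-0.25 0.04 0 -0.02;-0.25 0.04 0 -0.02;-0.25 0.04 0 -0.02;0 0 0 0;0 0 0 0"

```text
clock: 22.45
tcp_pos: [0.5094, -0.3678, 0.1704]
eef_rot: [3.112, 0.001, 0.207]
force: [2.3, 1.0, -1.1]
gripper_width: 0.0143
```

Run:
```python
from h import *
np.set_printoptions(precision=4,suppress=True)
s=status.read_state();print(s['clock'],s['tcp_pos'],s['eef_rot'],s['force'],s['torque'],s['gripper_width'])
th=-.0525;X=np.array([np.cos(th),np.sin(th)]);Y=np.array([-np.sin(th),np.cos(th)]);O=np.array([.5984,-.380])
H=O-.035*X-.1*Y
r=s['tcp_pos'][:2]-H;r0=np.array([.5413,-.3589])-H;print('gate',np.arctan2(r[1],r[0])-np.arctan2(r0[1],r0[0]),np.linalg.norm(r),np.linalg.norm(r0))
im=snap('scene','s16.png');cv2.imwrite('pics/s16c.png',cv2.resize(im[150:300,200:350,::-1],None,fx=4,fy=4,interpolation=cv2.INTER_CUBIC))
im=snap('top','t16.png');cv2.imwrite('pics/t16c.png',cv2.resize(im[100:250,215:395,::-1],None,fx=4,fy=4,interpolation=cv2.INTER_CUBIC))
snap('wrist','w16.png')
```

```text
22.45 [ 0.5094 -0.3678  0.1704] [3.1123 0.0011 0.2071] [ 2.3043  1.0168 -1.0507] [ 0.5565 -0.6834  0.0733] 0.014272089942161382
gate 0.2763724514720445 0.12052851512450923 0.12031845762480249
```

View pics/s16c.png

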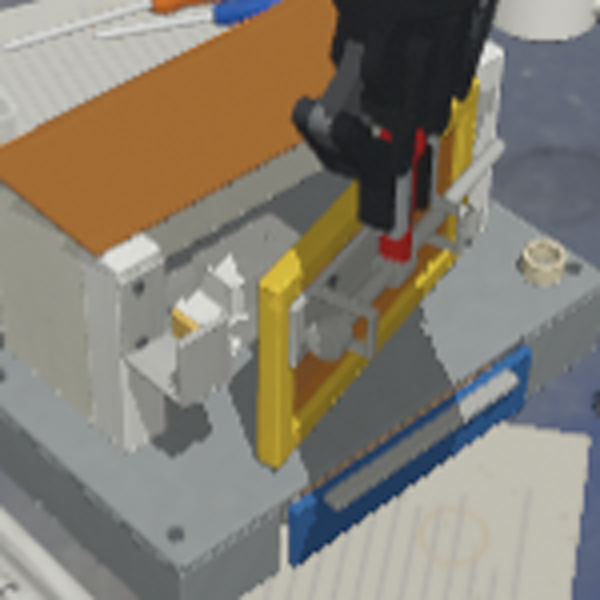

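View pics/t16c.png

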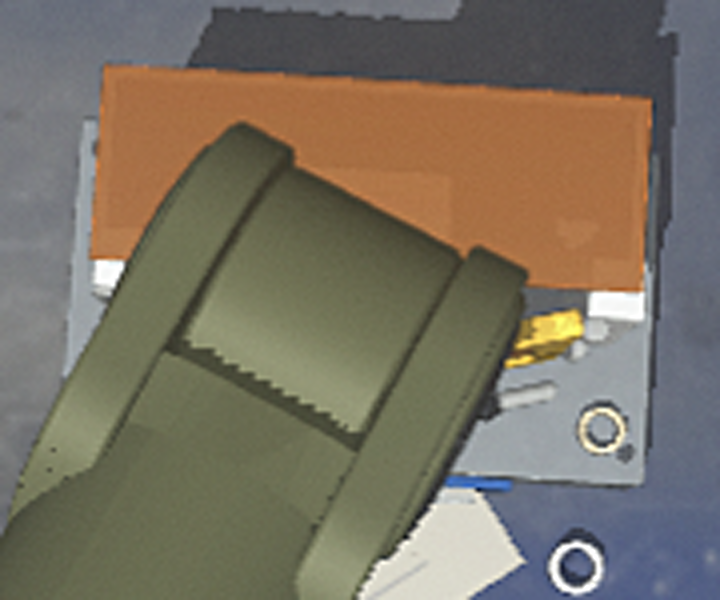

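View pics/w16.png

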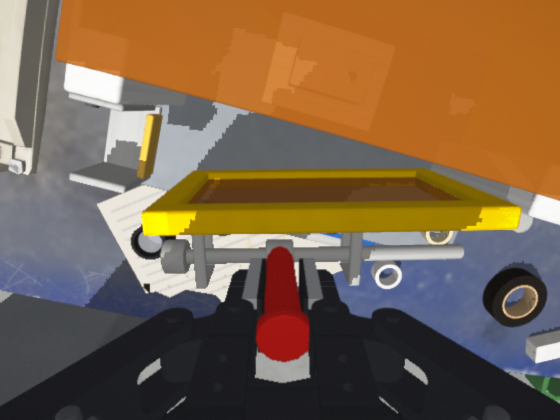

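Run:
```python
from h import *
np.set_printoptions(precision=4,suppress=True)
a=onz('scene',(180+192/3,140+201/3),.165);b=onz('scene',(200+261/4,150+285/4),.165)
print(a,b,np.linalg.norm(a-b))
s=status.read_state();print(s['tcp_pos'],s['force'])
l=onz('wrist',(146,212),.165,s);r=onz('wrist',(518,208),.165,s);d=l-r
print(l,r,'yaw gate',np.arctan2(-d[0],d[1])+.0525)
```

```text
[ 0.5719 -0.2995  0.165 ] [ 0.5215 -0.3     0.165 ] 0.05040387362027742
[ 0.5094 -0.3678  0.1704] [ 2.3348  0.2803 -1.1193]
[ 0.5272 -0.3036  0.165 ] [ 0.562  -0.4678  0.165 ] yaw gate 0.26168087155269937
```

```bash
python3 -c "
from rig import ticket
print(ticket.hand_in())"
```

```text
the job is handed in; nothing more can be done
None
```

The drawer is home and the gate stands about 5 cm open with the gripper still holding the knob. I handed the job in at about 22.5 s of the 50 s allowed.

- **Drawer:** I pushed it to its hard stop; the detent was felt at about 3–4 N and the peak push was about 14.5 N. The cameras put the strip edge at −112 to −114 mm in the box frame, against −114 at home. I took the click from the detent and the stop, not from a separate signal.
- **Bolt:** I lifted it 8 mm and drew it back about 30 mm. The nose passed the lip with under 5 N on the wrist, and the slight force rise at the end suggests it reached its stop.
- **Gate:** The scene camera shows the latch edge moved 50 mm. The opening angle came out at 0.276 rad from the arm's path but 0.262 rad (about 48 mm) from the wrist camera, so they disagree slightly. The grip held at 14 mm with about 2.5 N of spring load.
- **Loupe and rings:** They looked untouched in the last pictures. I checked this by eye and did not measure it.

**Mistake:** My first move used the wrong spin sign and sent the arm right, out to its reach limit over free space. Nothing was touched, but the tool kept a tilt of about 2° for the rest of the job, which did no visible harm.

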